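Load the LED light-check case and set its lid

TASK

Load the light-check case and set its stiff lid for the measurement: put the blue-banded LED module upright into the pocket framed in blue and the orange-banded one into the pocket framed in orange, each let down gently and seated on the pocket's floor, and leave the lid raised to the angle of the red preset arm at its side (parallel to it, within 5 degrees). Do not shift the red arm or disturb anything else on the bench.

Things in the scene. Friction and masses are not known exactly. Their poses are not given: they have to be found in the camera images.
- case: light-check case, fixed to the bench: grey block 165 (x) x 240 (y) x 45 mm with a flat deck 45 mm above the bench, two round pockets in the deck and a white lid hinged along its far (+x) edge. Origin: centre of its underside; its x points away from the side with the pockets (its front is -x), y to its left, z up. A white scale disc (radius 44 mm) stands at its +y end about the hinge axis.
- pocket_blue (a point): centre of the floor of the pocket with the blue square frame (at x -45, y +55 mm in the case's frame, 33 mm above the bench): 44 mm bore with a 3 mm chamfer, 12 mm deep, so a seated module stands 20 mm out of the deck. Axes as the case's.
- pocket_amber (a point): centre of the floor of the pocket with the orange square frame (at x -45, y -55 mm in the case's frame, 33 mm above the bench): 44 mm bore with a 3 mm chamfer, 12 mm deep. Axes as the case's.
- lid (a joint): angle of the lid (rad): 0 closed, grows as its front edge rises and swings back to +x of the case, limit 2.1. It starts little open, covering the pockets. The hinge is stiff (about 0.55 N m of friction plus the lid's weight of about 0.3 kg, in all some 5 N at the handle) and stays wherever it is left.
- lid_hinge (a point): point on the hinge axis at the middle of the lid's width (at x +77.5, y 0, z 46 mm in the case's frame). Axes turn with the lid: y along the hinge, -x from the hinge to the lid's front edge, z out of its outer face. The lid is 150 mm long, 230 mm wide and 28 mm thick (its own z 0 to 28 mm: a 6 mm plate, 22 mm above the lid's underside plane, with a 4 mm skirt down to it).
- lid_handle (a point): middle of the grip bar of the lid's yellow bow handle: round bar 10 mm thick and 100 mm long, parallel to the hinge, carried by two legs 35 mm beyond the lid's front edge (at x -185, z +11 mm in the lid's frame); open space of 35 mm (centre to edge) between bar and lid. Axes turn with the lid.
- preset (a joint): angle of the red preset arm (rad), counted as the lid's: the lid is to be set to the same value. Starts between 1.2 and 1.7. Stays where it is; it can be pushed by mistake.
- preset_tip (a point): free end of the red preset arm, a flat bar 110 x 5 x 10 mm pivoted on the hinge axis 9.5 mm beyond the +y end of the case. Axes turn with the arm: -x from the pivot to the tip.
- mod_blue: LED spot module: upright aluminium cylinder 40 mm in diameter and 32 mm high, about 90 g, with a band round its upper part in blue and a matching ring on its top face. Origin: centre of its underside, z up. It stands on the bench. Held with the TCP about 36 mm above its underside, the fingertips overlap it by 15 mm and clear the deck when it is seated.
- mod_amber: LED spot module: upright aluminium cylinder 40 mm in diameter and 32 mm high, about 90 g, with a band round its upper part in orange and a matching ring on its top face. Origin: centre of its underside, z up. It stands on the bench. Held with the TCP about 36 mm above its underside, the fingertips overlap it by 15 mm and clear the deck when it is seated.
- mod_spare: spare module of the same shape with a black band: not to be used or moved. Origin: centre of its underside.
- jar: small amber jar with a white cap, 44 mm in diameter, 58 mm high; leave alone. Origin: centre of its underside. The two modules, the spare and the jar change places between them, two to the left of the case and two to the right.
- screwdriver: screwdriver 170 mm long lying on the bench along its x; leave alone.
- tape: yellow roll 80 mm in diameter, 24 mm high; leave alone. Origin: centre of its underside.
- bin: open blue bin 90 x 70 x 40 mm; leave alone. Origin: centre of its underside.
- driver: white LED driver box 60 x 36 x 22 mm; leave alone. Origin: centre of its underside. Along the back of the bench, from x = 0.71 m on, stand fixed pieces: a reel 16 mm high, a stack of reels 100 mm high, a power supply 155 mm high and an upright aluminium stand 220 mm high.
Not all that is in view belongs to the job. What is shaped like the mod_blue but green or yellow is not meant.

How it is judged:
At the end, for the whole second after the job is handed in: Each module stands upright (within 4.5 degrees), at rest, in the pocket of its own colour: within 6 mm of its centre and with its underside within 4 mm of its floor. The lid is at rest, parallel to the red preset arm within 5 degrees (horizontal distance between mod_blue and pocket_blue below 0.006 m and z of mod_blue in the frame of pocket_blue below 0.004 m and angle between each of mod_blue, mod_amber's own z axis and vertical below 0.08 rad and linear speed of each of mod_blue, mod_amber below 0.02 m/s and horizontal distance between mod_amber and pocket_amber below 0.006 m and z of mod_amber in the frame of pocket_amber below 0.004 m and angle between the x axis of lid_hinge and the x axis of preset_tip, either way round below 0.0873 rad and velocity of joint lid between -0.03 and 0.03 rad/s); the robot touches nothing.
It fails at once if the red preset arm is shifted by more than 5 mm at its tip (distance of preset_tip from where it was at the start of the episode above 0.005 m).
It fails at once if the spare module, jar, screwdriver, tape roll, blue bin or white driver box is moved by more than 20 mm (distance of any of mod_spare, jar, screwdriver, tape, bin, driver from where it was at the start of the episode above 0.02 m).
It fails at once if a module is tossed, or dropped from more than about 30 mm ((linear speed of mod_blue above 0.8 m/s and contact force between the fingers and mod_blue below 0.05 N) or (linear speed of mod_amber above 0.8 m/s and contact force between the fingers and mod_amber below 0.05 N)).
It also fails if it takes over 72 s, if anything falls off the work surface, if the arm or the gripper's body presses on something with over 40 N, if the wrist force passes 120 N, or if a joint passes its speed limit or range.

ROBOT

A 7-joint arm with a two-finger parallel gripper is mounted at the origin on the work surface. World frame = base frame: x ahead of the robot, y to its left, z up, the work surface at z = 0. Lengths are in m, angles in rad, forces in N, time in s.
With the tool pointing down it reaches from about 0.425 to 0.875 m from the base axis. Payload 4.7 kg.
Tool frame: the origin (TCP) lies between the finger pads, 19 mm behind the fingertips; this is the grasp point; z points along the fingers, y is the line along which they close (so a half turn about z gives the same grasp; the last joint's range is limited). The gripper opens to 87 mm and grips with 3 to 60 N. Pads are 19 mm wide; open, the fingers measure 117 mm over their backs; the gripper's body (75 mm by 190 mm) begins 51 mm behind the grasp point.
Start: joints at [1.317, 0.321, -0.07, 1.45, 0.023, 1.371, -0.057], TCP at [0.172, -0.627, 0.241] pointing down, gripper open.
Joint ranges: [-2.86, 2.86], [-0.3, 2.09], [-1.38, 1.24], [0.06, 2.45], [-1.56, 4.7], [0.09, 2.05], [-2.69, 2.69]. Speed limits (rad/s): [2.57, 2.57, 3.14, 3.14, 3.14, 3.14, 3.14].

INTERFACE

Orientations are given as a rotation vector (axis times angle).
In Python, from bench import ctrl gives the robot as it stands. The module is installed in compiled form; this text tells all that it offers.
- The arm moves only by the shell command python3 -m inch 'ROWS' [FORCE]. ROWS is JSON, a list of rows, each an object with "slide": the shift along the tool's x, y, z scaled (see below), a list of three; "angular": the turn, a rotation vector about the tool's x, y, z scaled (see below), a list of three; "claw": the opening, from -1 (shut) to 1 (fully open). In form: [{"slide": [tx, ty, tz], "angular": [rx, ry, rz], "claw": claw}, ...]. A call has 1 to 10 rows; each row is the pose to reach, as a shift and turn from the pose commanded when the call began, along the tool's axes at that moment; what a row does not reach only later rows make up. The controller multiplies each number of a shift by 0.25 m and each number of a turn by 30 degrees. A row lasts 1/10 s, in which the tool goes at most 50 mm and 8.59 degrees, less where a joint would pass 70% of its speed; a pose out of reach is approached as far as the arm can. A call with a number of a shift or a turn outside -1 to 1 is refused whole. A call with a gripper value outside its range is refused whole. The fingers move at their own pace and stop on an object; FORCE is the grip in N (left out, the last holds). Time passes only in rows, so rows that repeat a pose let the fingers close. It gives the time, the measured TCP pose, the force, the opening and the grip force at its end, in the units of the state.
- ctrl.get_state(): the state, without advancing time (a new reading comes with each control period).
- ctrl.get_image(name): name is "scene" or "top" or "wrist"; returns a dict with "color" (480x640x3 uint8, red, green, blue), "depth" (480x640 float32, m along the optical axis (not along the pixel's ray), 0 where there is no reading), "camera_matrix" (3x3 intrinsics, pixels), "extrinsics" (4x4, takes a point from camera to world coordinates); the wrist camera has in their place "tool_from_camera" (4x4, takes a point from camera to tool coordinates, whose origin is the TCP and whose axes are the flange's). Camera axes: x right, y up, looking along -z (the intrinsics and any distortion apply to the point x, -y, -z); pixel columns grow to the right and rows downward; lengths in m; the calibration is good to about 2 mm. A picture is of the moment at which its call begins: read the wrist's pose just before it.
- ctrl.close_job(): hands the job in; it is judged then, once.
Trained networks look in the newest picture that a camera, given by its name, has taken for a name from the list of things; names that differ only in an ending like _2 or _b are one class to them, and where a whole thing is asked for, a point or a joint stands for the part that bears it (a point fixed in the world has none). Each returns a list of dicts, best first, with "confidence" (0 to 1); they miss things now and then, are a little off and sometimes report something else, mostly with a low value. They report only what shows in the picture. A call takes as long as a camera call. They do not tell look-alikes from the thing itself.
- ctrl.find_in(query, camera): "bbox" ([centre column, centre row, width, height] in pixels, round what is visible of it).
- ctrl.outline_of(query, camera): "mask" (480x640 bool, what is visible of it) and "bbox" ([centre column, centre row, width, height] in pixels, round what is visible of it).
The state is a dict: "time": time; "joint_positions": joint angles; "qd": joint speeds; "joint_torque": joint torques, N m; "position": TCP position; "tool_rot": TCP orientation; "ft_force": force on the tool from outside, world axes, zero at the start; "torque": the same for the moment, N m; "grip_width": opening from 0.0 (shut) to 1.0 (fully open); "grip_force": force on a finger pad.
Only numpy, scipy, OpenCV 4.12 (cv2) and the standard library are available. Lean on these libraries where they do the work, as an engineer would, in place of code of your own. Each camera call takes 0.05 s, during which the arm holds its last target. There are 200 camera calls.

## Working session

There is one attempt and no reset: what is moved stays moved. The work goes in short steps, Python scripts to look and compute and a shell command to move; the robot and the scene stay as the last step left them, time stands still between calls to the robot, and variables do not carry over. Pictures are saved under pics/ and viewed, at most 10 in all, crops included, and the job is handed in when it is done.

```bash
mkdir -p pics; ls
cat > h.py <<'E'
import numpy as np, cv2
from scipy.spatial.transform import Rotation as R
from bench import ctrl
def pts(im, T=None):
    K=im["camera_matrix"]; d=im["depth"]; v,u=np.mgrid[0:480,0:640]
    x=(u-K[0,2])/K[0,0]*d; y=(v-K[1,2])/K[1,1]*d
    P=np.stack([x,-y,-d],-1)
    if T is None: T=im["extrinsics"]
    return P@T[:3,:3].T+T[:3,3]
def wristT(im,s):
    T=np.eye(4);T[:3,:3]=R.from_rotvec(s["tool_rot"]).as_matrix();T[:3,3]=s["position"]
    return T@im["tool_from_camera"]
def save(n,c): cv2.imwrite(f"pics/{n}.png",c[...,::-1])
E
python3 - <<'E'
from h import *
s=ctrl.get_state(); print({k:np.round(v,3) for k,v in s.items()})
for n in("scene","top"):
    im=ctrl.get_image(n); save(n,im["color"]); np.savez(n+".npz",P=pts(im),c=im["color"])
    P=pts(im)
    print(n,im["extrinsics"].round(2).tolist())
    for q in("case","lid","lid_handle","preset","mod_blue","mod_amber","mod_spare","jar"):
        for r in ctrl.outline_of(q,n)[:4]:
            m=r["mask"]&(im["depth"]>0); print(q,round(r["confidence"],2),np.round(r["bbox"]),m.sum(),np.median(P[m],0).round(3) if m.any() else 0)
E
```

```text
pics
{'time': np.float64(0.0), 'joint_positions': array([ 1.317,  0.322, -0.07 ,  1.452,  0.023,  1.371, -0.057]), 'qd': array([-0.001, -0.001, -0.001, -0.001,  0.002,  0.001, -0.   ]), 'joint_torque': array([-0.0000e+00, -4.9128e+01, -4.0500e-01, -3.1253e+01, -6.4000e-02,
        4.4000e-02,  0.0000e+00]), 'position': array([ 0.172, -0.626,  0.24 ]), 'tool_rot': array([-3.112e+00, -4.190e-01,  1.000e-03]), 'ft_force': array([ 0.044, -0.578, -0.282]), 'torque': array([ 0.058,  0.014, -0.046]), 'grip_force': np.float64(0.0), 'grip_width': np.float64(1.0)}
scene [[0.5, -0.69, 0.53, 1.03], [0.87, 0.39, -0.31, -0.3], [0.01, 0.62, 0.79, 0.86], [0.0, 0.0, 0.0, 1.0]]
case 0.79 [360. 261. 141. 114.] 10275 [0.593 0.042 0.086]
lid 0.9 [355. 249. 124.  94.] 7761 [0.574 0.044 0.092]
lid_handle 0.55 [359. 250. 124.  97.] 7679 [0.575 0.044 0.092]
preset 0.44 [177. 291.  30.  35.] 577 [ 0.459 -0.312  0.049]
mod_blue 0.91 [493. 239.  22.  17.] 317 [0.658 0.372 0.031]
mod_blue 0.81 [437. 247.  18.  25.] 240 [0.616 0.241 0.032]
mod_blue 0.66 [461. 222.  18.  24.] 343 [0.583 0.339 0.029]
mod_blue 0.63 
[... 464 characters left out ...]
[286. 222. 118.  97.] 7373 [0.56  0.053 0.095]
lid_handle 0.68 [285. 217. 119. 112.] 8543 [0.551 0.056 0.092]
preset 0.47 [287. 216. 123. 113.] 8587 [0.552 0.056 0.092]
preset 0.4 [232. 171.  12.  14.] 57 [0.651 0.164 0.121]
mod_blue 0.87 [190. 244.  21.  22.] 267 [0.515 0.273 0.032]
mod_blue 0.67 [161. 218.  23.  23.] 279 [0.576 0.343 0.032]
mod_blue 0.58 [149. 187.  23.  22.] 293 [0.651 0.376 0.032]
mod_blue 0.5 [203. 209.  21.  21.] 295 [0.603 0.243 0.032]
mod_amber 0.74 [162. 281.  19.  15.] 288 [0.429 0.329 0.032]
mod_spare 0.66 [453. 224.  16.  22.] 280 [ 0.573 -0.333  0.032]
jar 0.93 [444. 278.  23.  23.] 408 [ 0.445 -0.303  0.056]
jar 0.64 [235. 172.   9.   8.] 49 [0.651 0.164 0.121]
```

View pics/scene.png

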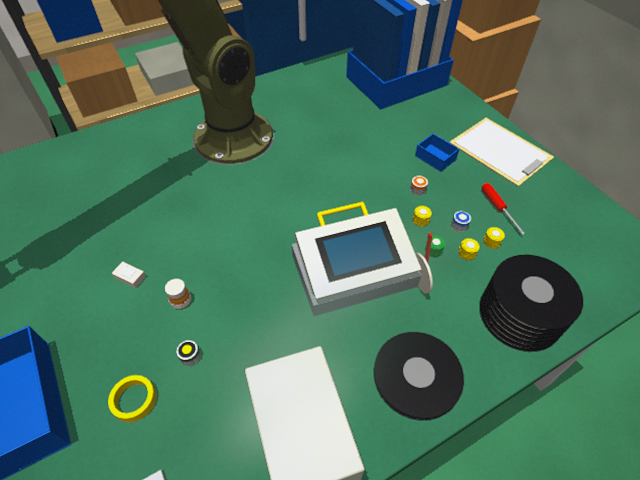

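Run:
```python
import cv2
a=cv2.imread("pics/top.png")[130:330,110:490]; cv2.imwrite("pics/topc.png",cv2.resize(a,None,fx=2.1,fy=2.1,interpolation=cv2.INTER_CUBIC))
```

```text
(no output)
```

View pics/topc.png

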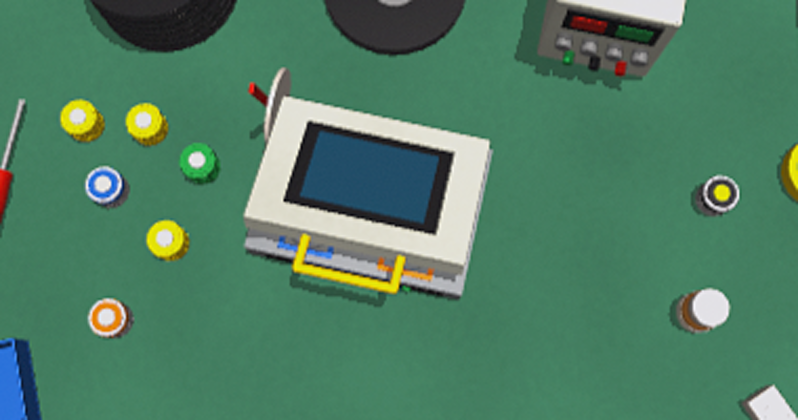

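The scene view shows the blue-ring module at about (461,218) and the orange one at (420,183). The yellow and green pieces next to them are decoys. The lid is slightly open, with its yellow handle at (342,211) and the red arm at (430,243). The black-banded spare is at (187,350) and the jar at (177,292). Next I'll measure the geometry.

```bash
cat > geo.py <<'E'
from h import *
def case_fit():
    # lid outer plate and dial points from both fixed cameras
    out={}
    for n in("scene","top"):
        d=np.load(n+".npz");P,c=d["P"],d["c"].astype(int)
        box=(abs(P[...,0]-.57)<.16)&(abs(P[...,1]-.05)<.16)&(P[...,2]>.02)&(P[...,2]<.25)
        out[n]=(P,c,box)
    return out
E
python3 - <<'E'
from geo import *
for n,(P,c,box) in case_fit().items():
    r,g,b=c[...,0],c[...,1],c[...,2]
    white=box&(c.min(-1)>170)
    Q=P[white]; 
    # plane RANSAC
    rng=np.random.default_rng(0);best=0
    for _ in range(400):
        a=Q[rng.choice(len(Q),3,False)];nn=np.cross(a[1]-a[0],a[2]-a[0]);L=np.linalg.norm(nn)
        if L<1e-5: continue
        nn/=L; k=abs((Q-a[0])@nn)<.003
        if k.sum()>best: best=k.sum();K=k
    mu=Q[K].mean(0);nn=np.linalg.svd(Q[K]-mu,full_matrices=False)[2][2];nn*=np.sign(nn[2])
    red=(r>120)&(g<70)&(b<70)&box; yel=(r>170)&(g>140)&(b<90)&box
    # all in-plane points (plate incl. screen)
    A=box&(abs((P-mu)@nn)<.004); 
    m=cv2.morphologyEx(A.astype(np.uint8),cv2.MORPH_OPEN,np.ones((5,5)))>0
    S=P[m]
    yaw=np.arctan2(nn[1],nn[0]); 
    ex=np.cross([0,0,1],nn);ex/=np.linalg.norm(ex)
    rect=cv2.minAreaRect(((S-mu)@np.stack([ex,np.cross(nn,ex)]).T*1000).astype(np.float32))
    f=np.stack([ex,np.cross(nn,ex)])
    cor=mu+cv2.boxPoints(rect)/1000@f
    print(n,"tilt",np.arccos(nn[2]).round(3),"normal",nn.round(3),K.sum(),"rect",np.round(rect[1],1),"\n",cor.round(4))
    print("red",red.sum(),P[red].round(3)[::max(1,red.sum()//14)].tolist(),"\nyel",yel.sum(),P[yel][::max(1,yel.sum()//10)].round(3).tolist())
E
```

```text
scene tilt 0.257 normal [ 0.249 -0.052  0.967] 3545 rect [230.5 151. ] 
 [[ 0.4797 -0.049   0.1112]
 [ 0.6226 -0.0789  0.0729]
 [ 0.6698  0.1467  0.0729]
 [ 0.5268  0.1766  0.1113]]
red 43 [[0.645, 0.167, 0.155], [0.648, 0.165, 0.153], [0.652, 0.164, 0.154], [0.653, 0.164, 0.149], [0.654, 0.163, 0.142], [0.655, 0.166, 0.137], [0.656, 0.163, 0.134], [0.657, 0.164, 0.128], [0.659, 0.163, 0.124], [0.658, 0.163, 0.117], [0.659, 0.165, 0.106], [0.66, 0.163, 0.101], [0.661, 0.165, 0.098], [0.663, 0.162, 0.095], [0.665, 0.163, 0.086]] 
yel 250 [[0.475, 0.121, 0.108], [0.471, 0.097, 0.107], [0.476, 0.104, 0.105], [0.489, 0.117, 0.107], [0.463, 0.058, 0.108], [0.465, 0.062, 0.105], [0.496, 0.113, 0.103], [0.456, 0.024, 0.107], [0.503, 0.111, 0.101], [0.472, 0.023, 0.104]]
top tilt 0.256 normal [ 0.248 -0.052  0.967] 3037 rect [230.  151.1] 
 [[ 0.4797 -0.0483  0.1113]
 [ 0.6229 -0.0776  0.0729]
 [ 0.6691  0.1478  0.0733]
 [ 0.5259  0.1771  0.1116]]
red 9 [[0.649, 0.167, 0.157], [0.65, 0.166, 0.154], [0.648, 0.167, 0.155], [0.649, 0.166, 0.153], [0.646, 0.167, 0.154], [0.646, 0.166, 0.153], [0.644, 0.168, 0.153], [0.645, 0.166, 0.151], [0.645, 0.167, 0.145]] 
yel 365 [[0.511, 0.117, 0.099], [0.491, 0.122, 0.102], [0.479, 0.122, 0.106], [0.485, 0.036, 0.049], [0.471, 0.104, 0.107], [0.469, 0.077, 0.106], [0.467, 0.064, 0.11], [0.465, 0.049, 0.106], [0.46, 0.066, 0.109], [0.459, 0.032, 0.109], [0.452, 0.03, 0.109]]
```

```bash
cat > plan.py <<'E'
import sys
from h import *
# python3 plan.py x y z az_deg : shift/turn in move units from measured pose to tool-down pose with tool y at azimuth az
def plan(x,y,z,az):
    s=ctrl.get_state(); R0=R.from_rotvec(s["tool_rot"]); a=np.radians(az)
    ty=np.array([np.cos(a),np.sin(a),0]);tz=np.array([0,0,-1.]);tx=np.cross(ty,tz)
    R1=R.from_matrix(np.stack([tx,ty,tz],1))
    print("t",round(float(s["time"]),2),"pos",np.round(s["position"],4),"slide",(R0.inv().apply(np.array([x,y,z])-s["position"])/.25).round(3),"ang",((R0.inv()*R1).as_rotvec(degrees=True)/30).round(3),"F",np.round(s["ft_force"],1),"grip",round(float(s["grip_width"]),3))
if __name__=="__main__": plan(*map(float,sys.argv[1:5]))
E
python3 plan.py 0.45 -0.30 0.24 -43
python3 plan.py 0.4665 0.0718 0.20 -11.7
python3 - <<'E'
from geo import *
D=case_fit(); H=np.array([.639,.036,.046]);a=-.204
for n,(P,c,box) in D.items():
    r,g,b=c[...,0],c[...,1],c[...,2]; red=(r>110)&(g<80)&(b<80)&box
    Q=P[red]-H; cx=Q@[np.cos(a),np.sin(a),0];cy=Q@[-np.sin(a),np.cos(a),0]
    k=abs(cy-.132)<.01
    f=cv2.fitLine(np.stack([cx,Q[:,2]],1)[k].astype(np.float32),cv2.DIST_HUBER,0,.01,.01).ravel()
    print(n,k.sum(),"slope angle",np.arctan2(f[1],-f[0])%np.pi,"through hinge:",np.median(np.arctan2(Q[k,2],-cx[k])),"ends",np.stack([cx,Q[:,2]],1)[k][np.argsort(Q[k,2])][[0,-1]].round(4).tolist())
E
```

```text
t 0.9 pos [ 0.172  -0.6269  0.2413] slide [ 1.418 -0.967  0.005] ang [ 0.     0.    -1.055] F [-0.9 -0.3 -1.2] grip 1.003
t 0.9 pos [ 0.172  -0.6269  0.2413] slide [ 1.876 -2.383  0.165] ang [ 0.     0.    -2.099] F [-0.9 -0.3 -1.2] grip 1.003
scene 59 slope angle 1.391035 through hinge: 1.4691699399697637 ends [[-0.0007, 0.04], [-0.0204, 0.1089]]
top 10 slope angle 2.0480356 through hinge: 1.3916955436468836 ends [[-0.0207, 0.0986], [-0.0165, 0.1109]]
```

```bash
python3 -m inch '[{"slide":[0.95,-0.65,0],"angular":[0,0,-0.7],"claw":-0.45},{"slide":[0.95,-0.65,0],"angular":[0,0,-0.7],"claw":-0.45},{"slide":[0.95,-0.65,0],"angular":[0,0,-0.7],"claw":-0.45},{"slide":[0.95,-0.65,0],"angular":[0,0,-0.7],"claw":-0.45},{"slide":[0.95,-0.65,0],"angular":[0,0,-0.7],"claw":-0.45},{"slide":[0.95,-0.65,0],"angular":[0,0,-0.7],"claw":-0.45},{"slide":[0.95,-0.65,0],"angular":[0,0,-0.7],"claw":-0.45}]'; python3 plan.py 0.46 0.0 0.24 -11.7
```

```text
time: 1.6
position: [0.3633, -0.4016, 0.2419]
tool_rot: [-2.979, -0.996, -0.005]
ft_force: [0.0, 0.9, 0.0]
grip_width: 0.448
grip_force: 0.0
t 1.6 pos [ 0.3633 -0.4016  0.2419] slide [ 1.275 -1.051  0.011] ang [ 0.003 -0.005 -1.378] F [0.  0.9 0. ] grip 0.448
```

```bash
python3 -m inch '[{"slide":[0.95,-0.7,0],"angular":[0,0,-0.8],"claw":-0.45},{"slide":[0.95,-0.7,0],"angular":[0,0,-0.8],"claw":-0.45},{"slide":[0.95,-0.7,0],"angular":[0,0,-0.8],"claw":-0.45},{"slide":[0.95,-0.7,0],"angular":[0,0,-0.8],"claw":-0.45},{"slide":[0.95,-0.7,0],"angular":[0,0,-0.8],"claw":-0.45},{"slide":[0.95,-0.7,0],"angular":[0,0,-0.8],"claw":-0.45},{"slide":[0.95,-0.7,0],"angular":[0,0,-0.8],"claw":-0.45}]'; python3 plan.py 0.4665 0.0718 0.20 -11.7
```

```text
time: 2.3
position: [0.4475, -0.1192, 0.242]
tool_rot: [2.708, 1.593, 0.004]
ft_force: [-0.1, -0.9, -0.3]
grip_width: 0.278
grip_force: 0.0
t 2.3 pos [ 0.4475 -0.1192  0.242 ] slide [ 0.704 -0.305  0.169] ang [ 0.003 -0.003 -0.579] F [-0.1 -0.9 -0.3] grip 0.278
```

```bash
python3 -m inch '[{"slide":[0.704,-0.305,0.16],"angular":[0,0,-0.579],"claw":-0.45},{"slide":[0.704,-0.305,0.16],"angular":[0,0,-0.579],"claw":-0.45},{"slide":[0.704,-0.305,0.16],"angular":[0,0,-0.579],"claw":-0.45},{"slide":[0.704,-0.305,0.16],"angular":[0,0,-0.579],"claw":-0.45},{"slide":[0.704,-0.305,0.16],"angular":[0,0,-0.579],"claw":-0.45},{"slide":[0.704,-0.305,0.16],"angular":[0,0,-0.579],"claw":-0.45},{"slide":[0.704,-0.305,0.16],"angular":[0,0,-0.579],"claw":-0.45}]'
python3 - <<'E'
from h import *
s=ctrl.get_state(); im=ctrl.get_image("wrist"); save("w1",im["color"]); P=pts(im,wristT(im,s)); c=im["color"].astype(int)
y=(c[...,0]>150)&(c[...,1]>120)&(c[...,2]<100)&(abs(P[...,2]-.11)<.03)
Q=P[y]; print(y.sum(), s["position"].round(4)); H=np.array([.639,.036,.046]);a=-.204
q=Q-H; cx=q@[np.cos(a),np.sin(a),0];cy=q@[-np.sin(a),np.cos(a),0]
k=abs(cy)<.04; print("bar cx,cz pct",np.percentile(cx[k],[5,50,95]).round(4),np.percentile(q[k,2],[5,50,95]).round(4),"cy range",cy.min(),cy.max())
E
python3 plan.py 0.4665 0.0718 0.1045 -11.7
```

```text
time: 3.0
position: [0.4667, 0.063, 0.2013]
tool_rot: [2.449, 1.967, -0.001]
ft_force: [0.5, 0.4, 0.1]
grip_width: 0.272
grip_force: 0.0
2299 [0.4667 0.063  0.2013]
bar cx,cz pct [-0.1802 -0.176  -0.172 ] [0.0595 0.0615 0.0629] cy range -0.053010664040348494 0.05613310419587512
t 3.05 pos [0.4668 0.0628 0.2014] slide [ 0.035 -0.009  0.388] ang [ 0.001  0.001 -0.026] F [-0.6 -0.6  0.1] grip 0.28
```

View pics/w1.png

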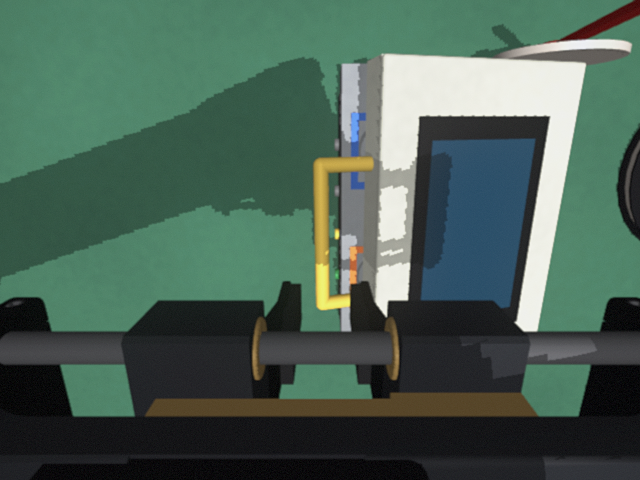

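```bash
python3 -m inch '[{"slide":[0.03,-0.01,0.15],"angular":[0,0,-0.026],"claw":-0.45},{"slide":[0.03,-0.01,0.3],"angular":[0,0,-0.026],"claw":-0.45},{"slide":[0.03,-0.01,0.388],"angular":[0,0,-0.026],"claw":-0.45},{"slide":[0.03,-0.01,0.388],"angular":[0,0,-0.026],"claw":-0.45},{"slide":[0.03,-0.01,0.388],"angular":[0,0,-0.026],"claw":-0.45},{"slide":[0.03,-0.01,0.388],"angular":[0,0,-0.026],"claw":-1},{"slide":[0.03,-0.01,0.388],"angular":[0,0,-0.026],"claw":-1},{"slide":[0.03,-0.01,0.388],"angular":[0,0,-0.026],"claw":-1},{"slide":[0.03,-0.01,0.388],"angular":[0,0,-0.026],"claw":-1}]' 30; python3 plan.py 0.4665 0.0718 0.1035 -11.7
```

```text
time: 3.95
position: [0.4662, 0.0729, 0.1051]
tool_rot: [2.432, 1.986, 0.001]
ft_force: [-0.4, 0.1, 2.3]
grip_width: 0.102
grip_force: 30.0
t 3.95 pos [0.4662 0.0729 0.1051] slide [-0.004  0.002  0.006] ang [0.003 0.001 0.006] F [-0.4  0.1  2.3] grip 0.102
```

```bash
python3 -m inch '[{"slide":[0,0.014,-0.04],"angular":[0,0,0],"claw":-1},{"slide":[0,0.031,-0.078],"angular":[0,0,0],"claw":-1},{"slide":[0,0.069,-0.15],"angular":[0,0,0],"claw":-1},{"slide":[0,0.119,-0.223],"angular":[0,0,0],"claw":-1},{"slide":[0,0.172,-0.285],"angular":[0,0,0],"claw":-1},{"slide":[0,0.232,-0.34],"angular":[0,0,0],"claw":-1},{"slide":[0,0.232,-0.34],"angular":[0,0,0],"claw":-1}]'; python3 plan.py 0.5233 0.06 0.1888 -11.7
```

```text
time: 4.65
position: [0.5218, 0.0612, 0.1919]
tool_rot: [-2.432, -1.985, 0.006]
ft_force: [-9.3, -1.3, 12.1]
grip_width: 0.102
grip_force: 30.0
t 4.65 pos [0.5218 0.0612 0.1919] slide [-0.003  0.007  0.012] ang [-0.008  0.002  0.005] F [-9.3 -1.3 12.1] grip 0.102
```

```bash
python3 -m inch '[{"slide":[0,0.07,-0.041],"angular":[0,0,0],"claw":-1},{"slide":[0,0.14,-0.082],"angular":[0,0,0],"claw":-1},{"slide":[0,0.215,-0.114],"angular":[0,0,0],"claw":-1},{"slide":[0,0.293,-0.139],"angular":[0,0,0],"claw":-1},{"slide":[0,0.387,-0.157],"angular":[0,0,0],"claw":-1},{"slide":[0,0.387,-0.157],"angular":[0,0,0],"claw":-1},{"slide":[0,0.387,-0.157],"angular":[0,0,0],"claw":-1}]'
python3 - <<'E'
from h import *
s=ctrl.get_state();print(s["ft_force"].round(1),s["position"].round(4))
for n in("scene","top"):
    im=ctrl.get_image(n); P=pts(im); c=im["color"].astype(int); np.savez(n+"2.npz",P=P,c=im["color"])
    save(n+"2",cv2.resize(im["color"][140:320,270:470] if n=="scene" else im["color"][110:290,190:390],None,fx=3,fy=3))
E
```

```text
time: 5.35
position: [0.6197, 0.0407, 0.2317]
tool_rot: [2.432, 1.983, 0.005]
ft_force: [0.7, -2.5, 7.7]
grip_width: 0.102
grip_force: 30.0
[ 0.7 -2.5  7.7] [0.6197 0.0407 0.2317]
```

View pics/scene2.png

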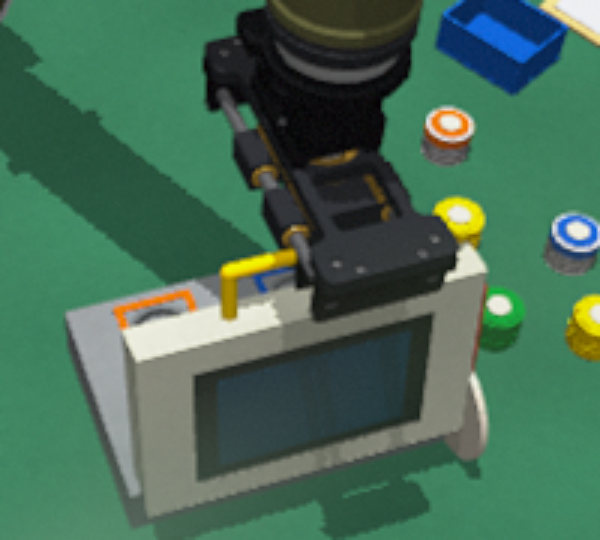

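The lid is up, with the gripper still on its bar. The orange pocket frame shows at (155,308) in the crop, and the red arm is almost hidden behind the lid's edge at (482,320). Next I'll fit the lid plane.

```bash
cat > lidfit.py <<'E'
import sys
from h import *
d=np.load(sys.argv[1]);P,c=d["P"],d["c"].astype(int)
H=np.array([.639,.036,.046]);a=-.204; q=P-H
cx=q@[np.cos(a),np.sin(a),0];cy=q@[-np.sin(a),np.cos(a),0];cz=q[...,2]
k=(abs(cy)<.11)&(cz>.03)&(cz<.145)&(cx>-.04)&(cx<.07)
Q=q[k]
rng=np.random.default_rng(0);best=0
for _ in range(400):
    t=Q[rng.choice(len(Q),3,False)];nn=np.cross(t[1]-t[0],t[2]-t[0]);L=np.linalg.norm(nn)
    if L<1e-5: continue
    nn/=L; m=abs((Q-t[0])@nn)<.002
    if m.sum()>best: best=m.sum();K=m
mu=Q[K].mean(0);nn=np.linalg.svd(Q[K]-mu,full_matrices=False)[2][2];nn*=np.sign(nn[0])
print(best,len(Q),"n",nn.round(3),"angle",np.arctan2(nn[:2]@[np.cos(a),np.sin(a)],nn[2]).round(4),"offset from hinge",(mu@nn).round(4))
E
python3 lidfit.py scene2.npz; python3 plan.py 0.6197 0.0407 0.30 -11.7
```

```text
4061 4427 n [ 0.965 -0.202  0.168] angle 1.4016 offset from hinge 0.0289
t 5.45 pos [0.6194 0.0407 0.2317] slide [-0.     0.002 -0.273] ang [0.01  0.001 0.003] F [ 1.5 -1.7  7.8] grip 0.1
```

```bash
python3 -m inch '[{"slide":[0,0,0],"angular":[0,0,0],"claw":-0.5},{"slide":[0,0,0],"angular":[0,0,0],"claw":-0.5},{"slide":[0,0,0],"angular":[0,0,0],"claw":-0.5},{"slide":[0,0,-0.1],"angular":[0,0,0],"claw":-0.5},{"slide":[0,0,-0.25],"angular":[0,0,0],"claw":-0.5},{"slide":[0,0,-0.3],"angular":[0,0,0],"claw":-0.5},{"slide":[0,0,-0.3],"angular":[0,0,0],"claw":-0.5}]'
python3 - <<'E'
from h import *
d=np.load("top.npz");P,c=d["P"],d["c"].astype(int)
for nm,x,y in(("blue",.576,.343),("amber",.429,.329)):
    for cam in("top","scene"):
        P=np.load(cam+".npz")["P"]
        r=np.hypot(P[...,0]-x,P[...,1]-y); m=(r<.03)&(P[...,2]>.029)&(P[...,2]<.036)
        Q=P[m]; (e,rad)=cv2.minEnclosingCircle((Q[:,:2]*1000).astype(np.float32)); print(nm,cam,m.sum(),Q.mean(0).round(4),"circle",np.round(e,1),round(rad,1))
    P=np.load("top.npz")["P"]; ob=P[(P[...,2]>.015)&(np.hypot(P[...,0]-x,P[...,1]-y)>.03)&(np.hypot(P[...,0]-x,P[...,1]-y)<.11)]
    a=np.radians(78.3);u=(ob[:,:2]-[x,y])@np.array([[np.cos(a),-np.sin(a)],[np.sin(a),np.cos(a)]])
    k=abs(u[:,1])<.02; print(" in corridor along tool y:",np.sort(u[k,0])[[0,-1]].round(3) if k.any() else None, "closest", u[np.argmin(abs(u[:,0])*(k)+9*(~k))].round(3))
E
python3 plan.py 0.6 0.20 0.28 30
```

```text
time: 6.15
position: [0.618, 0.0427, 0.3055]
tool_rot: [2.431, 1.987, 0.004]
ft_force: [0.5, -0.6, 0.0]
grip_width: 0.251
grip_force: 0.0
blue top 209 [0.5765 0.3465 0.0326] circle [577.3 347. ] 20.4
blue scene 169 [0.5788 0.3444 0.0325] circle [578.3 345.8] 21.1
 in corridor along tool y: None closest [ 0.061 -0.087]
amber top 245 [0.4303 0.3322 0.0326] circle [430.6 332.1] 20.5
amber scene 146 [0.4322 0.3298 0.0325] circle [430.8 330. ] 21.0
 in corridor along tool y: None closest [-0.019 -0.108]
t 6.15 pos [0.618  0.0427 0.3055] slide [ 0.602 -0.196  0.102] ang [ 7.000e-03  1.000e-03 -1.383e+00] F [ 0.5 -0.6  0. ] grip 0.251
```

```bash
python3 -m inch '[{"slide":[0.6,-0.2,0.1],"angular":[0,0,-1],"claw":0.6},{"slide":[0.6,-0.2,0.1],"angular":[0,0,-1],"claw":0.6},{"slide":[0.6,-0.2,0.1],"angular":[0,0,-1],"claw":0.6},{"slide":[0.6,-0.2,0.1],"angular":[0,0,-1],"claw":0.6},{"slide":[0.6,-0.2,0.1],"angular":[0,0,-1],"claw":0.6}]'; python3 plan.py 0.578 0.346 0.2 78.3
```

```text
time: 6.65
position: [0.5958, 0.2021, 0.2762]
tool_rot: [-1.826, -2.553, 0.003]
ft_force: [-1.0, -0.1, 0.2]
grip_width: 0.621
grip_force: 0.0
t 6.65 pos [0.5958 0.2021 0.2762] slide [0.567 0.12  0.305] ang [-0.005 -0.006 -1.981] F [-1.  -0.1  0.2] grip 0.621
```

```bash
python3 -m inch '[{"slide":[0.567,0.12,0.15],"angular":[0,0,-1],"claw":0.6},{"slide":[0.567,0.12,0.15],"angular":[0,0,-1],"claw":0.6},{"slide":[0.567,0.12,0.15],"angular":[0,0,-1],"claw":0.6},{"slide":[0.567,0.12,0.15],"angular":[0,0,-1],"claw":0.6}]'; python3 -m inch '[{"slide":[0,0,0],"angular":[0,0,-0.98],"claw":0.6},{"slide":[0,0,0],"angular":[0,0,-0.98],"claw":0.6},{"slide":[0,0,0],"angular":[0,0,-0.98],"claw":0.6},{"slide":[0,0,0],"angular":[0,0,-0.98],"claw":0.6},{"slide":[0,0,0],"angular":[0,0,-0.98],"claw":0.6}]'
cat > modw.py <<'E'
import sys
from h import *
# refine a module's position in the wrist picture near x,y
x,y,z=map(float,sys.argv[1:4]); s=ctrl.get_state(); im=ctrl.get_image("wrist"); P=pts(im,wristT(im,s))
m=(np.hypot(P[...,0]-x,P[...,1]-y)<.03)&(abs(P[...,2]-z)<.005)
if len(sys.argv)>4: save(sys.argv[4],im["color"])
if m.sum()>10:
    e,r=cv2.minEnclosingCircle((P[m][:,:2]*1000).astype(np.float32)); print("n",m.sum(),"mean",P[m].mean(0).round(4),"circle",np.round(e,1),round(r,1))
print(s["joint_positions"].round(2))
E
python3 modw.py 0.578 0.346 0.032 w2; python3 plan.py 0.578 0.346 0.036 78.3
```

```text
time: 7.05
position: [0.577, 0.3489, 0.2376]
tool_rot: [-1.093, -2.938, 0.0]
ft_force: [-0.2, 1.6, 0.6]
grip_width: 0.796
grip_force: 0.0
time: 7.55
position: [0.5827, 0.3404, 0.2394]
tool_rot: [-0.338, -3.122, 0.003]
ft_force: [-0.0, -0.4, 0.2]
grip_width: 0.801
grip_force: 0.0
n 1290 mean [0.5771 0.3488 0.0325] circle [577.9 348.7] 20.4
[ 0.15  0.6  -1.09  1.35  0.53  1.49  0.45]
t 7.6 pos [0.5826 0.3407 0.2397] slide [0.022 0.018 0.815] ang [-0.004 -0.001 -0.024] F [ 0.8  0.4 -0.5] grip 0.798
```

View pics/w2.png

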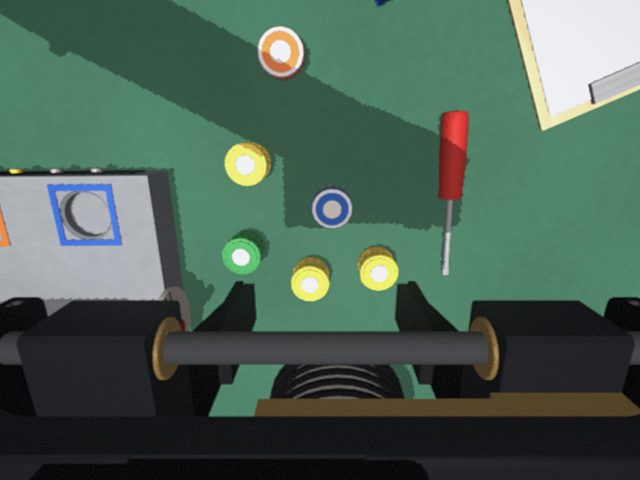

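The wrist view shows the blue module at (332,208) with no neighbour between the fingers. The blue pocket is clear at (87,213). I'll descend and grasp.

```bash
python3 plan.py 0.5775 0.348 0.036 78.3
python3 - <<'E'
from h import *
s=ctrl.get_state(); im=ctrl.get_image("wrist"); P=pts(im,wristT(im,s)); c=im["color"].astype(int)
m=(c[...,2]>150)&(c[...,0]<100)&(abs(P[...,2]-.045)<.008)&(np.hypot(P[...,0]-.53,P[...,1]-.115)<.06)
r=cv2.minAreaRect((P[m][:,:2]*1000).astype(np.float32)); print("blue frame",m.sum(),r)
f=(np.hypot(P[...,0]-.53,P[...,1]-.115)<.03)&(P[...,2]<.036)&(P[...,2]>.029); print("floor",f.sum(),P[f].mean(0).round(4))
E
```

```text
t 7.6 pos [0.5826 0.3407 0.2397] slide [0.026 0.026 0.815] ang [-0.004 -0.001 -0.024] F [ 0.8  0.4 -0.5] grip 0.798
blue frame 1286 ((530.759033203125, 116.60382080078125), (61.300662994384766, 59.97812271118164), 78.22588348388672)
floor 1356 [0.5311 0.1123 0.0328]
```

```bash
python3 -m inch '[{"slide":[0.026,0.026,0.2],"angular":[0,0,-0.024],"claw":0.6},{"slide":[0.026,0.026,0.4],"angular":[0,0,-0.024],"claw":0.6},{"slide":[0.026,0.026,0.58],"angular":[0,0,-0.024],"claw":0.6},{"slide":[0.026,0.026,0.7],"angular":[0,0,-0.024],"claw":0.6},{"slide":[0.026,0.026,0.78],"angular":[0,0,-0.024],"claw":0.6},{"slide":[0.026,0.026,0.812],"angular":[0,0,-0.024],"claw":0.6},{"slide":[0.026,0.026,0.812],"angular":[0,0,-0.024],"claw":0.6}]'; python3 plan.py 0.5775 0.348 0.036 78.3
```

```text
time: 8.35
position: [0.5767, 0.3505, 0.0377]
tool_rot: [-0.313, -3.125, 0.001]
ft_force: [-0.1, -0.1, -0.0]
grip_width: 0.8
grip_force: 0.0
t 8.35 pos [0.5767 0.3505 0.0377] slide [-0.005 -0.009  0.007] ang [-0.001 -0.001  0.009] F [-0.1 -0.1 -0. ] grip 0.8
```

```bash
python3 -m inch '[{"slide":[-0.004,-0.009,0.006],"angular":[0,0,0],"claw":0.6},{"slide":[-0.004,-0.009,0.006],"angular":[0,0,0],"claw":-0.3},{"slide":[-0.004,-0.009,0.006],"angular":[0,0,0],"claw":-0.3},{"slide":[-0.004,-0.009,0.006],"angular":[0,0,0],"claw":-0.3},{"slide":[-0.004,-0.009,0.006],"angular":[0,0,0],"claw":-0.3},{"slide":[-0.004,-0.009,0.006],"angular":[0,0,0],"claw":-0.3}]' 15; python3 plan.py 0.5775 0.348 0.136 78.3
```

```text
time: 8.95
position: [0.5772, 0.3483, 0.0367]
tool_rot: [0.312, 3.126, -0.0]
ft_force: [0.8, -0.4, 0.9]
grip_width: 0.453
grip_force: 15.0
t 8.95 pos [0.5772 0.3483 0.0367] slide [-0.001 -0.001 -0.397] ang [-0.     0.001  0.01 ] F [ 0.8 -0.4  0.9] grip 0.453
```

```bash
python3 -m inch '[{"slide":[0,0,-0.15],"angular":[0,0,0],"claw":-0.3},{"slide":[0,0,-0.35],"angular":[0,0,0],"claw":-0.3},{"slide":[0,-0.1,-0.46],"angular":[0,0,0],"claw":-0.3},{"slide":[0,-0.25,-0.46],"angular":[0,0,0],"claw":-0.3},{"slide":[0,-0.42,-0.46],"angular":[0,0,0],"claw":-0.3},{"slide":[0,-0.6,-0.46],"angular":[0,0,0],"claw":-0.3},{"slide":[0,-0.75,-0.46],"angular":[0,0,0],"claw":-0.3},{"slide":[0,-0.88,-0.46],"angular":[0,0,0],"claw":-0.3},{"slide":[-0.006,-0.948,-0.46],"angular":[0,0,0],"claw":-0.3},{"slide":[-0.006,-0.948,-0.46],"angular":[0,0,0],"claw":-0.3}]'; python3 plan.py 0.5305 0.116 0.069 78.3
python3 - <<'E'
from h import *
s=ctrl.get_state(); print(s["joint_positions"].round(2),s["grip_force"]); im=ctrl.get_image("wrist"); P=pts(im,wristT(im,s)); c=im["color"].astype(int); save("w3",im["color"])
r_,g,b=c[...,0],c[...,1],c[...,2]
for nm,x,y,m in(("blue",.5305,.116,(b>130)&(r_<100)),("amber",.508,.007,(r_>180)&(g>70)&(g<170)&(b<90))):
    k=m&(abs(P[...,2]-.045)<.008)&(np.hypot(P[...,0]-x,P[...,1]-y)<.06)
    if k.sum()>20:print(nm,k.sum(),cv2.minAreaRect((P[k][:,:2]*1000).astype(np.float32)))
E
```

```text
time: 9.95
position: [0.532, 0.1119, 0.151]
tool_rot: [-0.32, -3.125, 0.004]
ft_force: [0.9, -0.1, -1.0]
grip_width: 0.459
grip_force: 15.0
t 9.95 pos [0.532  0.1119 0.151 ] slide [0.009 0.016 0.328] ang [-0.005  0.     0.   ] F [ 0.9 -0.1 -1. ] grip 0.459
[ 0.77  0.41 -1.22  1.8   0.41  1.23  0.79] 14.999368339776993
blue 1703 ((529.7988891601562, 116.60671997070312), (59.58350372314453, 58.50870895385742), 77.93359375)
```

View pics/w3.png

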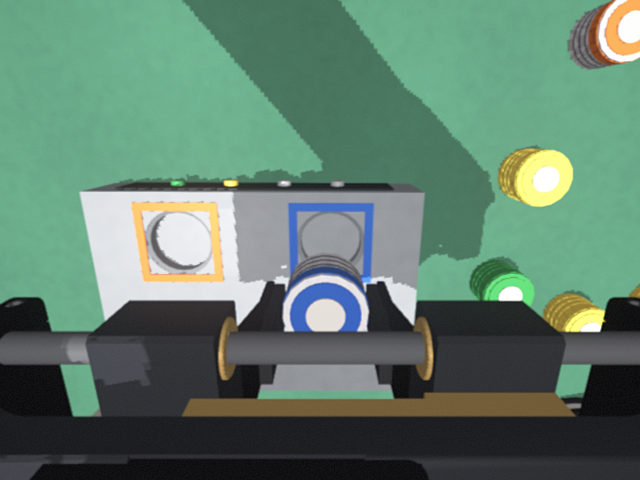

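```bash
python3 modw.py 0.531 0.114 0.147; python3 plan.py 0.5302 0.1157 0.086 78.3
```

```text
n 4934 mean [0.5265 0.1159 0.1471] circle [523.3 116.1] 28.0
[ 0.77  0.41 -1.23  1.8   0.41  1.23  0.79]
t 10.05 pos [0.5319 0.1161 0.1516] slide [ 0.006 -0.003  0.262] ang [0.001 0.001 0.01 ] F [0.6 0.6 0.2] grip 0.455
```

```bash
python3 -m inch '[{"slide":[0.006,-0.002,0.1],"angular":[0,0,0.01],"claw":-0.3},{"slide":[0.006,-0.002,0.2],"angular":[0,0,0.01],"claw":-0.3},{"slide":[0.006,-0.002,0.255],"angular":[0,0,0.01],"claw":-0.3},{"slide":[0.006,-0.002,0.255],"angular":[0,0,0.01],"claw":-0.3},{"slide":[0.006,-0.002,0.255],"angular":[0,0,0.01],"claw":-0.3}]'; python3 plan.py 0.5302 0.1157 0.0695 78.3
```

```text
time: 10.55
position: [0.5305, 0.1169, 0.0883]
tool_rot: [0.317, 3.125, 0.002]
ft_force: [0.2, -0.5, -1.3]
grip_width: 0.457
grip_force: 15.0
t 10.55 pos [0.5305 0.1169 0.0883] slide [ 0.    -0.005  0.075] ang [0.002 0.    0.004] F [ 0.2 -0.5 -1.3] grip 0.457
```

```bash
python3 -m inch '[{"slide":[0,-0.004,0.015],"angular":[0,0,0],"claw":-0.3},{"slide":[0,-0.004,0.03],"angular":[0,0,0],"claw":-0.3},{"slide":[0,-0.004,0.045],"angular":[0,0,0],"claw":-0.3},{"slide":[0,-0.004,0.06],"angular":[0,0,0],"claw":-0.3},{"slide":[0,-0.004,0.07],"angular":[0,0,0],"claw":-0.3},{"slide":[0,-0.004,0.07],"angular":[0,0,0],"claw":-0.3},{"slide":[0,-0.004,0.07],"angular":[0,0,0],"claw":-0.3}]'; python3 plan.py 0.5302 0.1157 0.0695 78.3
```

```text
time: 11.25
position: [0.53, 0.1145, 0.0702]
tool_rot: [-0.32, -3.125, 0.0]
ft_force: [0.4, 0.2, -0.7]
grip_width: 0.455
grip_force: 15.0
t 11.25 pos [0.53   0.1145 0.0702] slide [0.    0.005 0.003] ang [-0.    -0.     0.001] F [ 0.4  0.2 -0.7] grip 0.455
```

```bash
python3 -m inch '[{"slide":[0,0,0.004],"angular":[0,0,0],"claw":-0.3},{"slide":[0,0,0.004],"angular":[0,0,0],"claw":-0.3},{"slide":[0,0,0.004],"angular":[0,0,0],"claw":0.2},{"slide":[0,0,0.004],"angular":[0,0,0],"claw":0.2},{"slide":[0,0,0.004],"angular":[0,0,0],"claw":0.2},{"slide":[0,0,0.004],"angular":[0,0,0],"claw":0.2},{"slide":[0,0,-0.1],"angular":[0,0,0],"claw":0.2},{"slide":[0,0,-0.3],"angular":[0,0,0],"claw":0.2},{"slide":[0,0,-0.4],"angular":[0,0,0],"claw":0.2},{"slide":[0,0,-0.4],"angular":[0,0,0],"claw":0.2}]'
python3 modw.py 0.530 0.1157 0.065 w4; python3 plan.py 0.4305 0.332 0.165 78.3;python3 plan.py 0.4305 0.332 0.165 40
```

```text
time: 12.25
position: [0.5324, 0.1156, 0.1739]
tool_rot: [0.319, 3.119, 0.002]
ft_force: [0.5, -0.8, 0.3]
grip_width: 0.597
grip_force: 0.0
n 2293 mean [0.5296 0.1156 0.0655] circle [531.1 115.6] 20.6
[ 0.79  0.38 -1.25  1.78  0.38  1.26  0.81]
t 12.3 pos [0.5311 0.1147 0.1717] slide [0.571 0.769 0.025] ang [ 0.001  0.006 -0.   ] F [ 0.8 -0.6  0.2] grip 0.602
t 12.3 pos [0.5311 0.1147 0.1717] slide [0.571 0.769 0.025] ang [0.003 0.006 1.276] F [ 0.8 -0.6  0.2] grip 0.602
```

View pics/w4.png

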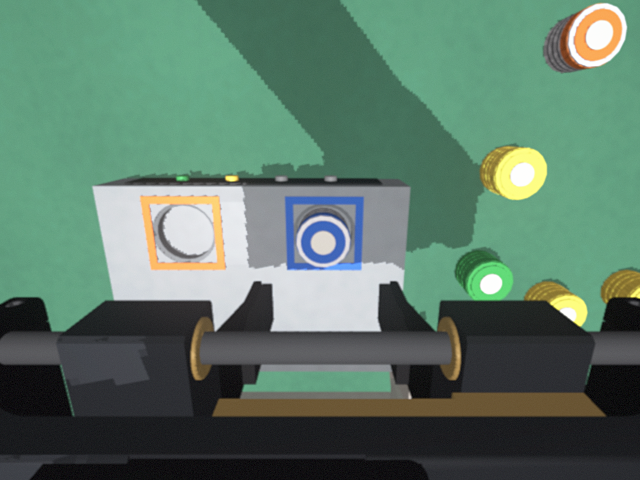

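The blue module is seated: it sits at (323,241) inside its frame, with its top at 65.5 mm. The amber module is next at (597,36), and the orange pocket at (183,232) is empty.

```bash
python3 -m inch '[{"slide":[0.1,0.13,0],"angular":[0,0,0.2],"claw":0.6},{"slide":[0.2,0.27,0],"angular":[0,0,0.4],"claw":0.6},{"slide":[0.32,0.43,0],"angular":[0,0,0.6],"claw":0.6},{"slide":[0.44,0.59,0],"angular":[0,0,0.61],"claw":0.6},{"slide":[0.53,0.71,0],"angular":[0,0,0.61],"claw":0.6},{"slide":[0.565,0.769,0],"angular":[0,0,0.61],"claw":0.6},{"slide":[0.565,0.769,0],"angular":[0,0,0.61],"claw":0.6}]'; python3 modw.py 0.4305 0.332 0.032; python3 plan.py 0.4305 0.332 0.037 60
```

```text
time: 13.0
position: [0.4278, 0.3339, 0.1691]
tool_rot: [-0.802, -3.035, 0.0]
ft_force: [-0.7, 0.3, 0.9]
grip_width: 0.806
grip_force: 0.0
n 1880 mean [0.4299 0.3341 0.0325] circle [430.8 333.5] 20.4
[ 0.31  0.36 -1.2   1.78  0.35  1.25  0.07]
t 13.05 pos [0.4294 0.3317 0.1689] slide [-0.004  0.004  0.528] ang [-0.004 -0.002  0.007] F [ 0.4 -0.1  0.9] grip 0.798
```

```bash
python3 -m inch '[{"slide":[0,0.006,0.18],"angular":[0,0,0],"claw":0.6},{"slide":[0,0.006,0.34],"angular":[0,0,0],"claw":0.6},{"slide":[0,0.006,0.46],"angular":[0,0,0],"claw":0.6},{"slide":[0,0.006,0.528],"angular":[0,0,0],"claw":0.6},{"slide":[0,0.006,0.528],"angular":[0,0,0],"claw":0.6},{"slide":[0,0.006,0.528],"angular":[0,0,0],"claw":0.6}]'; python3 -m inch '[{"slide":[0,0,0],"angular":[0,0,0],"claw":-0.3},{"slide":[0,0,0],"angular":[0,0,0],"claw":-0.3},{"slide":[0,0,0],"angular":[0,0,0],"claw":-0.3},{"slide":[0,0,0],"angular":[0,0,0],"claw":-0.3},{"slide":[0,0,0],"angular":[0,0,0],"claw":-0.3}]' 15;  python3 plan.py 0.508 0.008 0.15 60
```

```text
time: 13.65
position: [0.4322, 0.3324, 0.0388]
tool_rot: [0.814, 3.034, 0.001]
ft_force: [-0.4, 0.8, -0.1]
grip_width: 0.798
grip_force: 0.0
time: 14.15
position: [0.4316, 0.3327, 0.0385]
tool_rot: [0.813, 3.034, 0.0]
ft_force: [-0.2, -0.2, 3.0]
grip_width: 0.454
grip_force: 15.0
t 14.15 pos [0.4316 0.3327 0.0385] slide [-0.914 -0.972 -0.446] ang [0.    0.001 0.   ] F [-0.2 -0.2  3. ] grip 0.454
```

```bash
python3 -m inch '[{"slide":[0,0,-0.12],"angular":[0,0,0],"claw":-0.3},{"slide":[0,0,-0.3],"angular":[0,0,0],"claw":-0.3},{"slide":[-0.1,-0.1,-0.446],"angular":[0,0,0],"claw":-0.3},{"slide":[-0.22,-0.23,-0.46],"angular":[0,0,0],"claw":-0.3},{"slide":[-0.35,-0.37,-0.46],"angular":[0,0,0],"claw":-0.3},{"slide":[-0.48,-0.51,-0.46],"angular":[0,0,0],"claw":-0.3},{"slide":[-0.61,-0.65,-0.46],"angular":[0,0,0],"claw":-0.3},{"slide":[-0.73,-0.78,-0.46],"angular":[0,0,0],"claw":-0.3},{"slide":[-0.83,-0.88,-0.46],"angular":[0,0,0],"claw":-0.3},{"slide":[-0.9,-0.955,-0.46],"angular":[0,0,0],"claw":-0.3}]'; python3 -m inch '[{"slide":[-0.014,-0.017,0],"angular":[0,0,0],"claw":-0.3},{"slide":[-0.014,-0.017,0],"angular":[0,0,0],"claw":-0.3}]';  python3 plan.py 0.508 0.008 0.09 60
python3 - <<'E'
from h import *
s=ctrl.get_state(); print(s["joint_positions"].round(2),s["grip_force"]); im=ctrl.get_image("wrist"); P=pts(im,wristT(im,s)); c=im["color"].astype(int); save("w5",im["color"])
r_,g,b=c[...,0],c[...,1],c[...,2]
for nm,x,y,m in(("blue",.5305,.116,(b>130)&(r_<100)),("amber",.508,.007,(r_>150)&(r_-b>80)&(r_-g>40))):
    k=m&(abs(P[...,2]-.045)<.006)&(np.hypot(P[...,0]-x,P[...,1]-y)<.06)
    if k.sum()>20:print(nm,k.sum(),cv2.minAreaRect((P[k][:,:2]*1000).astype(np.float32)))
E
```

```text
time: 15.15
position: [0.5072, 0.01, 0.1531]
tool_rot: [0.818, 3.033, -0.002]
ft_force: [0.3, 0.4, -0.4]
grip_width: 0.453
grip_force: 15.0
time: 15.35
position: [0.5078, 0.0075, 0.153]
tool_rot: [-0.815, -3.033, -0.001]
ft_force: [-0.1, 0.9, -0.3]
grip_width: 0.45
grip_force: 15.0
t 15.35 pos [0.5078 0.0075 0.153 ] slide [0.    0.002 0.252] ang [ 0.    -0.001 -0.003] F [-0.1  0.9 -0.3] grip 0.45
[ 1.02  0.26 -1.2   1.88  0.26  1.18  0.77] 14.999862760305405
blue 2035 ((530.5265502929688, 116.04002380371094), (59.62753677368164, 60.15814971923828), 78.07643127441406)
amber 1709 ((507.8603210449219, 8.520984649658203), (60.29639434814453, 59.90019607543945), 78.1095199584961)
```

View pics/w5.png

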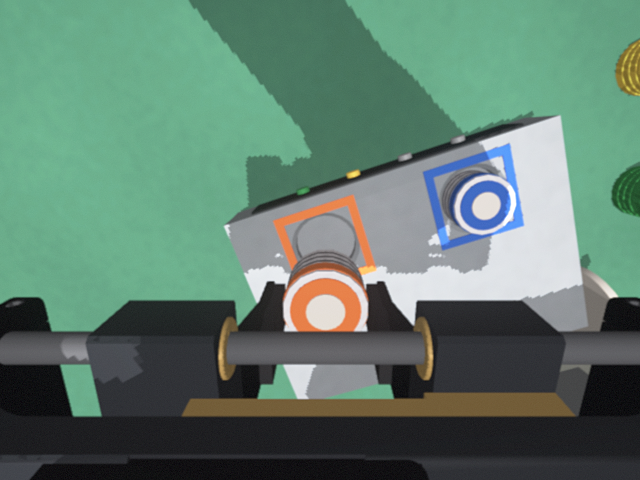

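The amber module hangs over the orange pocket (the pocket is at (325,238) in view), and the blue one still sits upright at (485,205). I'll lower it now.

```bash
python3 -m inch '[{"slide":[-0.001,0,0.1],"angular":[0,0,0],"claw":-0.3},{"slide":[-0.001,0,0.2],"angular":[0,0,0],"claw":-0.3},{"slide":[-0.001,0,0.25],"angular":[0,0,0],"claw":-0.3},{"slide":[-0.001,0,0.25],"angular":[0,0,0],"claw":-0.3},{"slide":[-0.001,0,0.25],"angular":[0,0,0],"claw":-0.3}]'; python3 plan.py 0.508 0.0078 0.0715 60
```

```text
time: 15.9
position: [0.5084, 0.0091, 0.0914]
tool_rot: [0.81, 3.035, 0.001]
ft_force: [0.5, 0.1, -0.4]
grip_width: 0.456
grip_force: 15.0
t 15.9 pos [0.5084 0.0091 0.0914] slide [-0.001 -0.005  0.08 ] ang [0.001 0.001 0.004] F [ 0.5  0.1 -0.4] grip 0.456
```

```bash
python3 -m inch '[{"slide":[0,-0.004,0.015],"angular":[0,0,0],"claw":-0.3},{"slide":[0,-0.004,0.03],"angular":[0,0,0],"claw":-0.3},{"slide":[0,-0.004,0.045],"angular":[0,0,0],"claw":-0.3},{"slide":[0,-0.004,0.06],"angular":[0,0,0],"claw":-0.3},{"slide":[0,-0.004,0.07],"angular":[0,0,0],"claw":-0.3},{"slide":[0,-0.004,0.078],"angular":[0,0,0],"claw":-0.3},{"slide":[0,-0.004,0.08],"angular":[0,0,0],"claw":-0.3},{"slide":[0,-0.004,0.08],"angular":[0,0,0],"claw":-0.3}]'; python3 plan.py 0.508 0.0078 0.0715 60
```

```text
time: 16.7
position: [0.5075, 0.007, 0.0715]
tool_rot: [-0.813, -3.034, 0.002]
ft_force: [-4.0, -0.7, 7.4]
grip_width: 0.453
grip_force: 15.0
t 16.7 pos [0.5075 0.007  0.0715] slide [ 0.     0.004 -0.   ] ang [-0.002 -0.001  0.   ] F [-4.  -0.7  7.4] grip 0.453
```

```bash
python3 -m inch '[{"slide":[0,0,0],"angular":[0,0,0],"claw":0.2},{"slide":[0,0,0],"angular":[0,0,0],"claw":0.2},{"slide":[0,0,0],"angular":[0,0,0],"claw":0.2},{"slide":[0,0,0],"angular":[0,0,0],"claw":0.2},{"slide":[0,0,-0.1],"angular":[0,0,0],"claw":0.2},{"slide":[0,0,-0.3],"angular":[0,0,0],"claw":0.2},{"slide":[0,0,-0.5],"angular":[0,0,0],"claw":0.2},{"slide":[0.1,-0.2,-0.6],"angular":[0,0,0],"claw":0.2},{"slide":[0.2,-0.4,-0.6],"angular":[0,0,0],"claw":0.2},{"slide":[0.2,-0.6,-0.6],"angular":[0,0,0],"claw":0.2}]'; python3 -m inch '[{"slide":[0.1,-0.2,0],"angular":[0,0,0],"claw":0.2},{"slide":[0.2,-0.4,0],"angular":[0,0,0],"claw":0.2},{"slide":[0.2,-0.6,0],"angular":[0,0,0],"claw":0.2},{"slide":[0.2,-0.6,0],"angular":[0,0,0],"claw":0.2}]'
cat > check.py <<'E'
from h import *
import subprocess
H=np.array([.639,.036,.046]);a=-.204
for n in("scene","top"):
    im=ctrl.get_image(n);P=pts(im);c=im["color"].astype(int);np.savez(n+"3.npz",P=P,c=im["color"])
    print(n,subprocess.run(["python3","lidfit.py",n+"3.npz"],capture_output=True,text=True).stdout.strip())
    for nm,x,y in(("blue",.5303,.1157),("amber",.508,.008)):
        m=(np.hypot(P[...,0]-x,P[...,1]-y)<.027)&(P[...,2]>.056)&(P[...,2]<.08)
        if m.sum()>20:
            Q=P[m]; mu=Q.mean(0);t=Q[abs(Q[:,2]-.065)<.004]; nn=np.linalg.svd(t-t.mean(0))[2][2]
            print(nm,len(t),t.mean(0).round(4),"tilt",np.arccos(abs(nn[2])).round(3))
    q=P-H; cx=q@[np.cos(a),np.sin(a),0];cy=q@[-np.sin(a),np.cos(a),0]
    red=(c[...,0]>100)&(c[...,1]<80)&(c[...,2]<80)&(abs(cy-.132)<.012)&(q[...,2]>.02)&(q[...,2]<.13)&(abs(cx)<.08)
    print("red",red.sum()); 
    if red.sum()>5: i=np.argsort(q[red][:,2]); print(np.stack([cx[red],cy[red],q[red][:,2]],1)[i][::max(1,len(i)//8)].round(3).tolist(), "tip angle",np.median(np.arctan2(q[red][:,2],-cx[red])[i[-8:]]).round(3))
    save(n+"3",cv2.resize(im["color"][140:320,270:510] if n=="scene" else im["color"][120:300,140:380],None,fx=3,fy=3))
E
python3 check.py
```

```text
time: 17.7
position: [0.4165, -0.0671, 0.2197]
tool_rot: [0.805, 3.034, -0.002]
ft_force: [0.5, -3.1, -2.7]
grip_width: 0.602
grip_force: 0.0
time: 18.1
position: [0.3253, -0.1514, 0.2217]
tool_rot: [0.811, 3.034, -0.004]
ft_force: [-0.5, -0.2, 2.5]
grip_width: 0.598
grip_force: 0.0
scene 4115 4467 n [ 0.964 -0.202  0.171] angle 1.3993 offset from hinge 0.029
blue 102 [0.5263 0.1133 0.0658] tilt 0.095
amber 135 [0.5017 0.0076 0.0656] tilt 0.059
red 12
[[-0.003, 0.131, 0.047], [-0.003, 0.13, 0.051], [-0.005, 0.131, 0.051], [-0.007, 0.131, 0.066], [-0.007, 0.131, 0.069], [-0.009, 0.131, 0.084], [-0.009, 0.13, 0.087], [-0.01, 0.13, 0.089], [-0.011, 0.131, 0.1], [-0.012, 0.13, 0.103], [-0.012, 0.13, 0.106], [-0.012, 0.129, 0.109]] tip angle 1.459
this script no longer has the robotException ignored in: <_io.TextIOWrapper mode='rw' encoding='UTF-8'>
Traceback (most recent call last):
BrokenPipeError: [Errno 32] Broken pipe
```

```bash
sed -i '/subprocess/d' check.py; python3 check.py; python3 lidfit.py top3.npz
```

```text
blue 103 [0.5263 0.1133 0.0657] tilt 0.128
amber 135 [0.5019 0.0072 0.0658] tilt 0.057
red 12
[[-0.003, 0.131, 0.046], [-0.002, 0.13, 0.052], [-0.003, 0.13, 0.054], [-0.005, 0.13, 0.068], [-0.007, 0.131, 0.07], [-0.008, 0.13, 0.085], [-0.008, 0.129, 0.089], [-0.01, 0.13, 0.089], [-0.01, 0.13, 0.101], [-0.012, 0.131, 0.102], [-0.011, 0.129, 0.108], [-0.012, 0.13, 0.109]] tip angle 1.469
blue 245 [0.5295 0.1142 0.0657] tilt 0.017
amber 249 [0.5058 0.0079 0.0656] tilt 0.024
red 11
[[-0.006, 0.127, 0.039], [-0.021, 0.129, 0.1], [-0.021, 0.133, 0.105], [-0.014, 0.13, 0.106], [-0.021, 0.13, 0.107], [-0.021, 0.128, 0.107], [-0.018, 0.131, 0.108], [-0.02, 0.13, 0.108], [-0.015, 0.127, 0.109], [-0.018, 0.128, 0.11], [-0.016, 0.131, 0.11]] tip angle 1.41
14 14 n [ 0.075 -0.014 -0.997] angle 3.0652 offset from hinge -0.1455
```

View pics/top3.png

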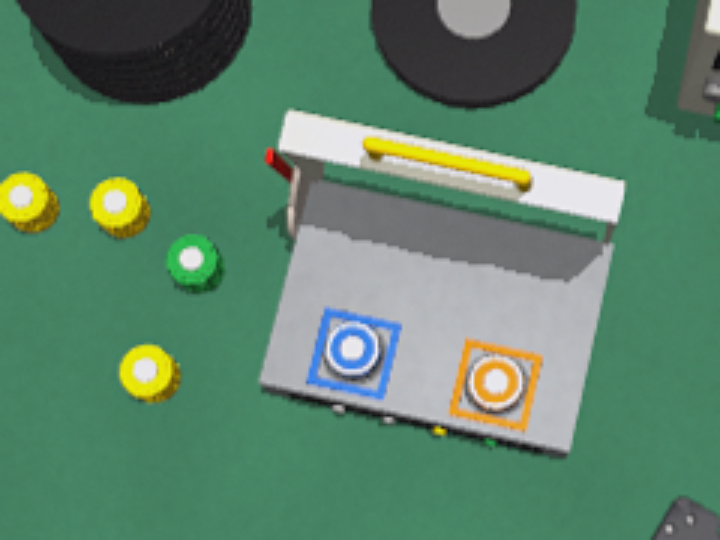

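Both modules sit inside their frames, blue at (352,348) and amber at (495,382), with their tops 65–66 mm above the bench. The lid stands at about 1.40 rad and the red arm at about 1.39–1.41 rad, not moved. The gripper is clear, so I'm handing in.

```bash
python3 -c "
from bench import ctrl
print(ctrl.close_job())"
```

```text
the job is handed in; nothing more can be done
None
```

The job is handed in, though no verdict came back: by camera, both LED modules are seated in their own pockets, and the lid is at about 1.40 rad, against about 1.39–1.41 rad for the red arm, which I did not move.

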